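# Set up a painting place: stay the paint rack to width, load it, slide out a board

### The job

Get this painting place ready. Draw the rack's yellow cheek out with the red-tabbed stay arm and drop the hole for the number of paint pots on the table (three, four or five dots) fully down over the red peg while the rack is still empty, then stand every pot upright in the rack between the end wall and the cheek. Also, before or after, slide the top board sideways off the stack, without lifting it, so that it lies squarely on the white deck; leave the other boards, the glue gun, the tub and the glue stick where they are.

Things in the scene. Friction and masses are not known exactly. Their poses are not given: they have to be found in the camera images.
- rack: Fixed paint rack. Origin on the table, below the middle of the inner face of its fixed end wall; y runs along the row away from that wall, x across the row towards the stay arm, z up. Bay floor 8 mm above the table; bay 54 mm wide between two lips (5 mm thick, tops 16 mm above the table); end wall 60 mm wide, 44 mm high, from y = -8 mm to 0. Base plate: x -35 to 115 mm, y -15 to 285 mm.
- cheek_face (a point): Middle of the inner face of the rack's yellow sliding cheek (10 mm thick, 52 mm wide, top 50 mm above the table), which faces the end wall; axes as the rack's. The bay reaches from the end wall to this face.
- cheek (a joint): Slide of the cheek along the rack's y (m): the bay is 0.100 + this value long; range 0 to 0.165, about 2.5 N of friction, it stays where it is left. Starts too close in, at 0.014 to 0.034. With the stay's 3-, 4- or 5-dot hole on the peg it reads 0.048, 0.096 or 0.144 (bay 148, 196 or 244 mm long, made for three, four or five pots).
- stay (a joint): Lift of the stay arm (rad): 0 is level, which it reaches only when a hole is down over the peg; grows as the free end rises, to 0.9. The arm (0.12 kg) falls by its weight; at the start it rests tilted on the peg's top.
- stay_pin (a point): Pin of the stay arm on the cheek, along the rack's x, at rack x = 90 mm, 6 mm farther along y than the cheek face, 33 mm above the table, in the middle of the bar's thickness. The arm is a flat aluminium bar 30 mm wide, 6 mm thick, reaching 247 mm from the pin towards the rack's -y. Three 14 mm square holes lie 94, 142 and 190 mm from the pin, marked with 3, 4 and 5 blue dots.
- stay_tab (a point): Red grip tab standing on the stay arm's free end: 12 mm thick (rack x), 30 mm long, rising 44 mm above the bar's top. This point lies 230 mm from the pin along the bar, 24 mm above the bar's top face (27 mm above the bar's middle), on the tab's centre line; its axes tilt with the arm (at lift 0 as the rack's).
- peg_top (a point): Top centre of the fixed red peg, 10 mm across, upright, at rack x = 90 mm, y = 60 mm, 44 mm above the table; it sticks up 14 mm above the underside of a seated arm, from a black post 34 mm square and 29 mm high.
- stand: Fixed board stand. Origin on the table below the centre of its white raised deck (170 mm in x, 130 mm in y, top 39 mm above the table). A blue stop bar across the deck's +y end (inner face at y = 65 mm, top 49 mm above the table). On its -y side the stack of boards lies on a 4 mm base plate, its centre about y = -130 mm; x across, z up.
- board1: Top board of the stack (brown cork face), 140 mm (x) by 110 mm (y) by 12 mm thick, about 110 g. Origin: centre of its underside. Its underside starts 40 mm above the table, 1 mm higher than the deck. A board pushed against the blue stop is 10 mm past the deck's centre.
- board2: Second board of the stack, same size as the top one, to be left where it is. Origin: centre of its underside.
- board3: Third board of the stack, same size as the top one, to be left where it is. Origin: centre of its underside.
- board4: Bottom board of the stack, same size as the top one, to be left where it is. Origin: centre of its underside.
- pot_red: Red paint pot, closed, with a white lid: an upright cylinder 44 mm across and 48 mm high, bottom-heavy, 80 to 150 g. Origin: centre of its underside. Three to five pots are present; the others are absent (None).
- pot_yellow: Yellow paint pot, closed, with a white lid: an upright cylinder 44 mm across and 48 mm high, bottom-heavy, 80 to 150 g. Origin: centre of its underside. Three to five pots are present; the others are absent (None).
- pot_green: Green paint pot, closed, with a white lid: an upright cylinder 44 mm across and 48 mm high, bottom-heavy, 80 to 150 g. Origin: centre of its underside. Three to five pots are present; the others are absent (None).
- pot_blue: Blue paint pot, closed, with a white lid: an upright cylinder 44 mm across and 48 mm high, bottom-heavy, 80 to 150 g. Origin: centre of its underside. Three to five pots are present; the others are absent (None).
- pot_orange: Orange paint pot, closed, with a white lid: an upright cylinder 44 mm across and 48 mm high, bottom-heavy, 80 to 150 g. Origin: centre of its underside. Three to five pots are present; the others are absent (None).
- glue_gun: Bystander: black hot glue gun lying on the table, 175 mm long, handle 90 mm to one side, 36 mm high. Origin: underside of its barrel.
- tub: Bystander: white tub with a blue lid, 94 mm across, 90 mm high. Origin: centre of its underside.
- glue_stick: Bystander: green glue stick with a yellow cap, standing, 34 mm across, 105 mm high. Origin: centre of its underside.
Mind the look-alikes: they are no part of the job. What is shaped like the pot_yellow but brown or turquoise is not meant.

How it is judged:
By the outcome, as a careful person would: the job done as asked, in the order asked, and still so for the second after the job is handed in, with the robot touching nothing.
Of pot_red, pot_yellow, pot_green, pot_blue, pot_orange only 3 to 5 are there at a start; the rules pass over those that are not, and their reading is None.
At some moment in a run one of pot_red, pot_yellow, pot_green, pot_blue, pot_orange may be knocked a few centimetres aside while the robot is not near it.
It also fails if it takes over 210 s, if anything falls off the work surface, if the arm or the gripper's body presses on something with over 40 N, if the wrist force passes 120 N, or if a joint passes its speed limit or range.

### The arm

A 7-joint arm with a two-finger parallel gripper is mounted at the origin on the work surface. World frame = base frame: x ahead of the robot, y to its left, z up, the work surface at z = 0. Lengths are in m, angles in rad, forces in N, time in s.
With the tool pointing down it reaches from about 0.425 to 0.875 m from the base axis. Payload 4.7 kg.
Tool frame: the origin (TCP) lies midway between the tips of the shut fingers; the grasp point (between the pads) lies 19 mm behind it (manip.grip_depth is the distance from the TCP to the grasp point, in m); z points along the fingers, y is the line along which they close (so a half turn about z gives the same grasp; the last joint's range is limited). The gripper opens to 87 mm and grips with 3 to 60 N. Pads are 19 mm wide; open, the fingers measure 117 mm over their backs; the gripper's body (75 mm by 190 mm) begins 51 mm behind the grasp point.
Start: joints at [1.257, 0.321, -0.07, 1.45, 0.023, 1.371, -0.057], TCP at [0.209, -0.615, 0.223] pointing down, gripper open.
Joint ranges: [-2.86, 2.86], [-0.3, 2.09], [-1.38, 1.24], [0.06, 2.45], [-1.56, 4.7], [0.09, 2.05], [-2.69, 2.69]. Speed limits (rad/s): [2.57, 2.57, 3.14, 3.14, 3.14, 3.14, 3.14].

### API

Orientations are given as a unit quaternion [x, y, z, w].
In Python, from station import sensors, snapshot, order, manip gives the robot as it stands. The module is installed in compiled form; this text tells all that it offers.
- The arm moves only by the shell command python3 -m jog 'ROWS' [FORCE]. ROWS is a JSON object of lists of equal length, an entry for each row: "linear": the shift along the tool's x, y, z in units of 50 mm (1.0 is 50 mm), a list of three; "twist": the turn about the tool's z in degrees; "jaw": the finger opening in mm, from 0 to 87. In form: {"linear": [[tx, ty, tz], ...], "twist": [twist, ...], "jaw": [jaw, ...]}. A call has 1 to 20 rows; each row is the pose to reach, as a shift and turn from the pose commanded when the call began, along the tool's axes at that moment; what a row does not reach only later rows make up. A row lasts 1/8 s, in which the tool goes at most 62.5 mm and 10.7 degrees, less where a joint would pass 70% of its speed; a pose out of reach is approached as far as the arm can. A call with a gripper value outside its range is refused whole. The fingers move at their own pace and stop on an object; FORCE is the grip in N (left out, the last holds). Time passes only in rows, so rows that repeat a pose let the fingers close. It gives the time, the measured TCP pose, the force, the opening and the grip force at its end, in the units of the state.
- sensors.state(): the state, without advancing time (a new reading comes with each control period).
- snapshot(name): name is "scene" or "top"; returns a dict with "frame" (400x640x3 uint8, red, green, blue), "fx", "fy", "cx", "cy" (pixels), "world_to_cam" (4x4, takes a point from world to camera coordinates). Camera axes: x right, y down, z forward; pixel columns grow to the right and rows downward; lengths in m; the calibration is good to about 2 mm. A picture is of the moment at which its call begins. There is no depth.
- order.finish_job(): hands the job in; it is judged then, once.
The state is a dict: "time_s": time; "joint_positions": joint angles; "qvel": joint speeds; "joint_torque": joint torques, N m; "position": TCP position; "orientation": TCP orientation; "ft_force": force on the tool from outside, world axes, zero at the start; "ft_torque": the same for the moment, N m; "gripper_width": finger opening in m; "grip_force": force on a finger pad.
Only numpy, scipy, OpenCV 4.12 (cv2) and the standard library are available. Lean on these libraries where they do the work, as an engineer would, in place of code of your own. Each camera call takes 0.05 s, during which the arm holds its last target. There are 200 camera calls.

## Working session

There is one attempt and no reset: what is moved stays moved. The work goes in short steps, Python scripts to look and compute and a shell command to move; the robot and the scene stay as the last step left them, time stands still between calls to the robot, and variables do not carry over. Pictures are saved under pics/ and viewed, at most 14 in all, crops included, and the job is handed in when it is done.

```bash
mkdir -p pics; cat > h.py <<'E'
import numpy as np, cv2
from station import sensors, snapshot, order, manip
from scipy.spatial.transform import Rotation as R
def ray(s,u,v):
    T=np.array(s["world_to_cam"]);d=np.array([(u-s["cx"])/s["fx"],(v-s["cy"])/s["fy"],1.])
    return -T[:3,:3].T@T[:3,3], T[:3,:3].T@d
def at(s,u,v,z):
    o,d=ray(s,u,v); return o+d*(z-o[2])/d[2]
def proj(s,p):
    T=np.array(s["world_to_cam"]);c=T[:3,:3]@np.array(p)+T[:3,3]
    return np.array([c[0]/c[2]*s["fx"]+s["cx"],c[1]/c[2]*s["fy"]+s["cy"]])
def pic(s,name,box=None,k=1):
    f=s["frame"]
    if box: x0,y0,x1,y1=box; f=f[y0:y1,x0:x1]
    f=cv2.resize(f,None,fx=k,fy=k,interpolation=cv2.INTER_CUBIC)
    cv2.imwrite("pics/"+name+".png",f[:,:,::-1])
def rel(p):
    "world TCP target -> linear units in current tool axes"
    st=sensors.state();return R.from_quat(st["orientation"]).inv().apply(np.array(p)-st["position"])/0.05
def tool():
    st=sensors.state();m=R.from_quat(st["orientation"]).as_matrix();return st["position"],m
E
python3 - <<'E'
from h import *
import pickle
a=snapshot("top");b=snapshot("scene")
pickle.dump((a,b),open("s0.pkl","wb"))
pic(a,"top0",k=1.25);pic(b,"scene0",k=1.25)
p,m=tool();print(p,m.round(3),manip.grip_depth)
for s in(a,b):print(s["fx"],ray(s,320,200))
E
```

```text
[ 0.20906301 -0.61492777  0.22156357] [[ 0.947  0.322 -0.001]
 [ 0.322 -0.947  0.002]
 [-0.    -0.002 -1.   ]] 0.0187
368.90455589000624 (array([0.34317716, 0.04937382, 1.26853632]), array([ 0.13641661,  0.00194735, -0.99069413]))
401.91149764276605 (array([ 0.9615032, -0.4477918,  0.8381742]), array([-0.43425268,  0.48702651, -0.75785089]))
```

View pics/top0.png

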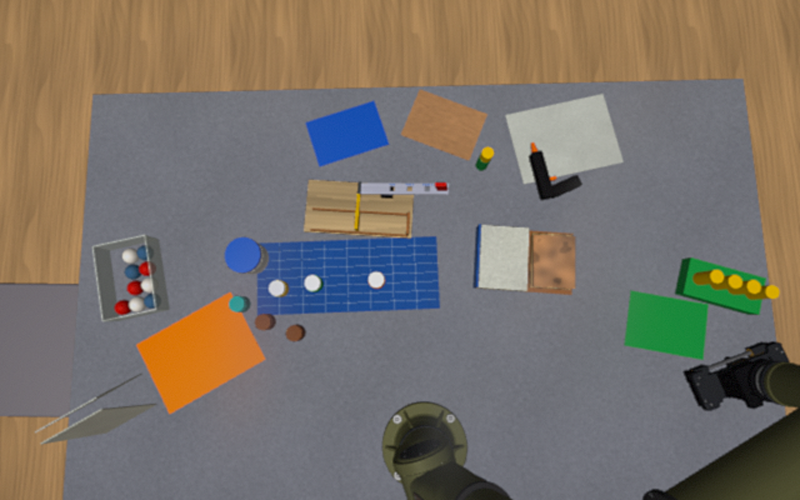

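View pics/scene0.png

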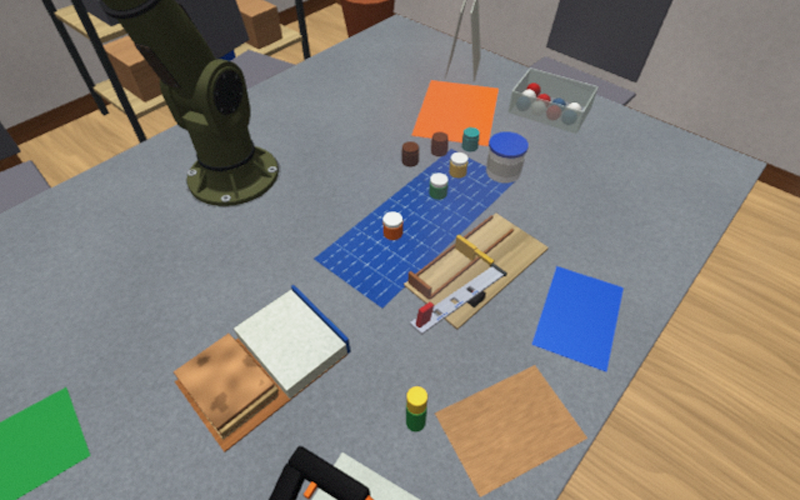

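The top view (1.25x) shows three white-lidded pots at (277,288), (312,284) and (376,280). The look-alikes have no white lids: brown at (264,322) and (295,333), turquoise at (238,303). The rack is around (360,208) with its red tab at (441,187), the stand deck is at (503,258) and the cork board at (552,262). Next, enlarged crops.

```bash
python3 - <<'E'
from h import *
import pickle
a,b=pickle.load(open("s0.pkl","rb"))
A=cv2.resize(a["frame"][135:275,180:380],None,fx=4,fy=4,interpolation=cv2.INTER_CUBIC)
cv2.imwrite("pics/c1.png",A[:,:,::-1])
pic(b,"c2",(305,95,445,270),3.4)
pic(a,"c3",(365,170,475,245),6)
E
```

```text
(no output)
```

View pics/c1.png

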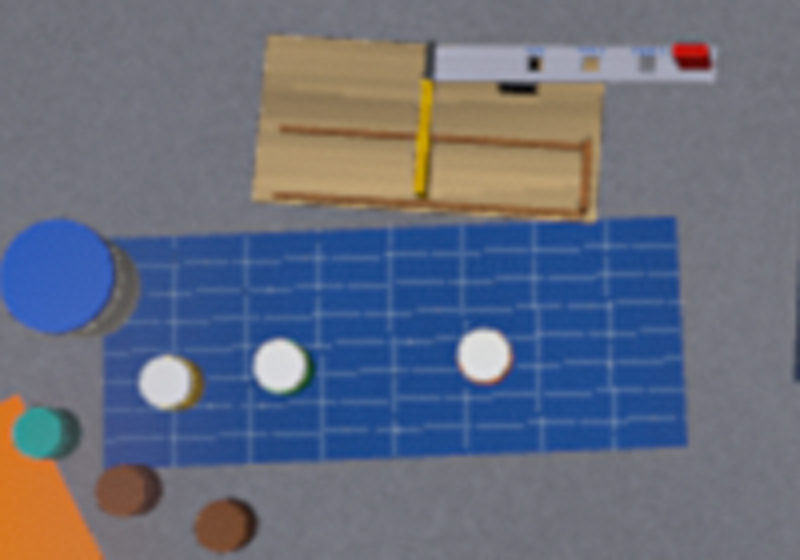

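View pics/c2.png

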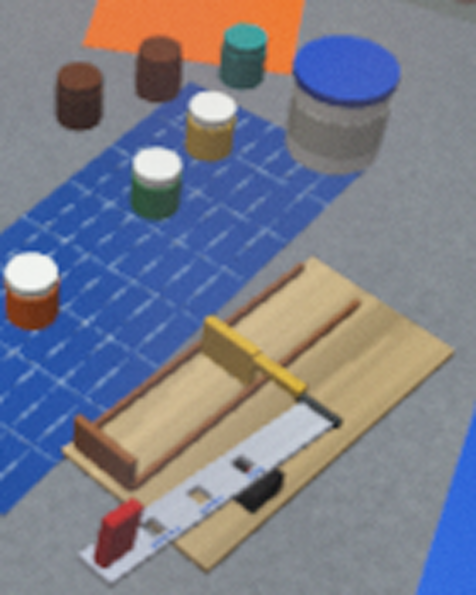

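View pics/c3.png

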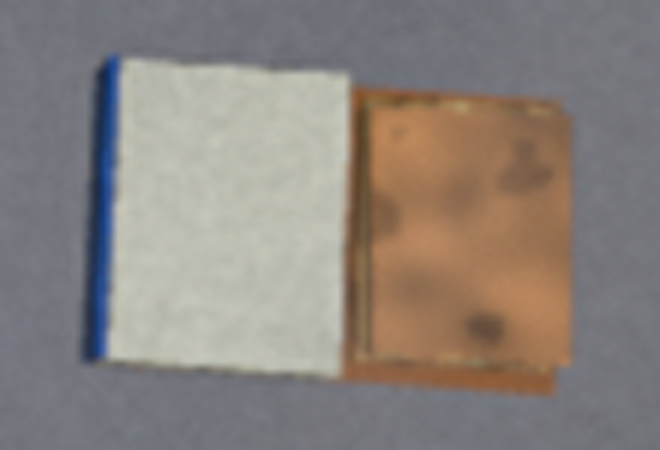

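Enlarged, the three pots are yellow (165,382), green (280,365) and orange/red (484,355). So the 3-dot hole, the one nearest the pin, is the right one. The white lids rule out the brown and turquoise ones. Next I measure the rack, the stand, the board and the pots.

```bash
python3 - <<'E'
from h import *
import pickle
from scipy.optimize import least_squares
a,b=pickle.load(open("s0.pkl","rb"))
c1=lambda u,v:(180+u/4,135+v/4); c3=lambda u,v:(365+u/6,170+v/6); c2=lambda u,v:(305+u/3.4,95+v/3.4)
def fit(pts,g):
    def w(q,p):
        c,s=np.cos(q[2]),np.sin(q[2]);return [q[0]+c*p[0]-s*p[1],q[1]+s*p[0]+c*p[1],p[2]]
    f=lambda q:np.concatenate([proj(s,w(q,p))-np.array(uv) for s,uv,p in pts])
    r=least_squares(f,g,loss="soft_l1");print(r.x.round(4),f(r.x).round(1));return r.x,w
# rack
P=[(a,c1(267,37),(.115,.285,.004)),(a,c1(253,200),(-.035,.285,.004)),(a,c1(596,220),(-.035,-.015,.004)),
 (b,c2(312,258),(-.035,.285,.004)),(b,c2(453,351),(.115,.285,.004)),(b,c2(208,570),(.115,-.015,.004)),
 (b,c2(66,450),(-.035,-.015,.004)),(b,c2(76,418),(-.03,-.008,.044)),(b,c2(134,458),(.03,-.008,.044)),
 (a,c1(588,137),(.03,-.004,.044)),(a,c1(584,213),(-.03,-.004,.044))]
q,w=fit(P,[.55,-.0,0])
c=np.cos(q[2]);s=np.sin(q[2]);inv=lambda p:(c*(p[0]-q[0])+s*(p[1]-q[1]),-s*(p[0]-q[0])+c*(p[1]-q[1]))
print("cheek top mid (rack), centre y=face+5mm",[np.round(inv(at(a,*c1(u,v),.05)),4) for u,v in((427,82),(421,195))])
for n,z in(("tab top mid",.128),("lower",.12)):print(n,at(a,*c1(691,56),z).round(4),np.round(inv(at(a,*c1(691,56),z)),4))
print("peg",w(q,(.09,.06,.044)))
# stand
d,w2=fit([(a,c3(122,60),(.085,.065,.039)),(a,c3(350,72),(.085,-.065,.039)),(a,c3(343,378),(-.085,-.065,.039)),(a,c3(105,360),(-.085,.065,.049))],[.4,-.3,0])
e,_=fit([(a,c3(370,100),(.07,.055,.052)),(a,c3(572,112),(.07,-.055,.052)),(a,c3(570,365),(-.07,-.055,.052)),(a,c3(364,357),(-.07,.055,.052))],[.4,-.4,0])
for n,uv in(("yel",(165,382)),("grn",(280,365)),("org",(484,355))):print(n,at(a,*c1(*uv),.048).round(4))
E
```

```text
[ 0.5876  0.0347 -0.079 ] [-0.7 -0.7 -0.9  0.2 -0.8  0.1 -0.5 -0.5  0.6 -0.1 -0.   0.8 -1.6  0.3
 -1.1 -0.3 -1.   1.8 -0.7 -0.2 -0.7 -1.8]
cheek top mid (rack), centre y=face+5mm [array([0.068 , 0.1326]), array([-0.0295,  0.1307])]
tab top mid [ 0.6615 -0.0557  0.128 ] [ 0.0809 -0.0843]
lower [ 0.6638 -0.0565  0.12  ] [ 0.0832 -0.0849]
peg [np.float64(0.6820232233195749), np.float64(0.08742848205270233), 0.044]
[ 0.4861 -0.2261 -0.0901] [-0.4 -0.2  0.2  0.4 -0.3 -0.2  0.5 -0.1]
[ 0.473  -0.3542 -0.0767] [ 0.1  0.3 -0.3  0.1 -0.2  0.1  0.4 -0.5]
yel [0.4161 0.3811 0.048 ]
grn [0.4283 0.2856 0.048 ]
org [0.4332 0.1163 0.048 ]
```

```bash
python3 -m jog '{"linear":[[1,-0.3,0],[2,-0.6,0],[3,-0.85,0],[4,-1.1,0],[5,-1.4,0],[6,-1.69,0],[6,-1.69,0],[6,-1.69,1],[6,-1.69,2],[6,-1.69,2.4],[6,-1.69,2.4]],"twist":[-10,-20,-30,-40,-50,-60,-66,-66,-66,-66,-66],"jaw":[80,70,70,70,70,70,70,70,70,70,70]}' 20; python3 - <<'E'
from h import *
p,m=tool();print(p.round(4),m.round(3))
a=np.array([.4654,-.4387,.045]);print(rel(a))
E
```

```text
time_s: 1.48
position: [0.4654, -0.4383, 0.1014]
orientation: [0.739, 0.674, -0.0, -0.001]
ft_force: [1.0, -0.7, 1.2]
gripper_width: 0.0695
grip_force: 0.0
[ 0.4654 -0.4383  0.1014] [[ 0.091  0.996 -0.002]
 [ 0.996 -0.091  0.002]
 [ 0.002 -0.002 -1.   ]]
[-0.01029076  0.00339877  1.12706566]
```

```bash
python3 -m jog '{"linear":[[0,0,0.6],[0,0,1.13],[0,0,1.13],[0.2,0,1.13],[0.35,0,1.13],[0.35,0,1.13]],"twist":[0,0,0,0,0,0],"jaw":[70,70,70,70,70,70]}'; python3 - <<'E'
from h import *
s=snapshot("scene");pic(s,"p1",(130,210,330,380),4)
E
```

```text
time_s: 2.22
position: [0.4688, -0.4207, 0.0475]
orientation: [0.738, 0.675, 0.0, 0.001]
ft_force: [0.3, -0.4, 1.3]
gripper_width: 0.07
grip_force: 0.0
```

View pics/p1.png

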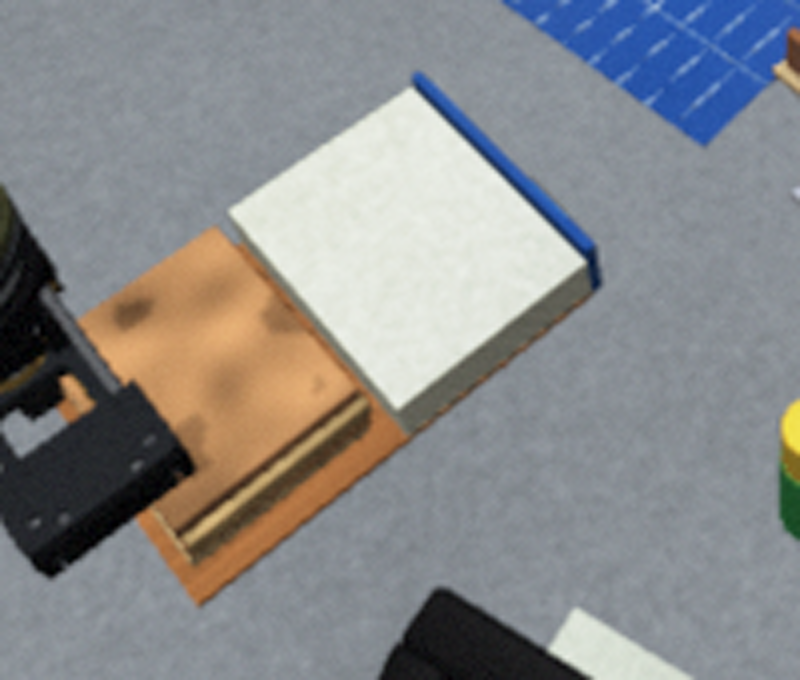

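The fingers are behind the stack, level with the top board's edge, and the deck is clear. I push partway and check.

```bash
python3 -m jog '{"linear":[[0.2,0,0.03],[0.4,0,0.03],[0.6,0,0.03],[0.8,0,0.03],[1,0,0.03],[1.2,0,0.03],[1.4,0,0.03],[1.4,0,0.03]],"twist":[0,0,0,0,0,0,0,0],"jaw":[70,70,70,70,70,70,70,70]}'; python3 - <<'E'
from h import *
s=snapshot("scene");pic(s,"p2",(130,210,330,380),3)
E
```

```text
time_s: 3.28
position: [0.4743, -0.35, 0.0444]
orientation: [0.738, 0.675, 0.0, -0.0]
ft_force: [-0.1, -0.4, 0.7]
gripper_width: 0.0706
grip_force: 0.0
```

View pics/p2.png

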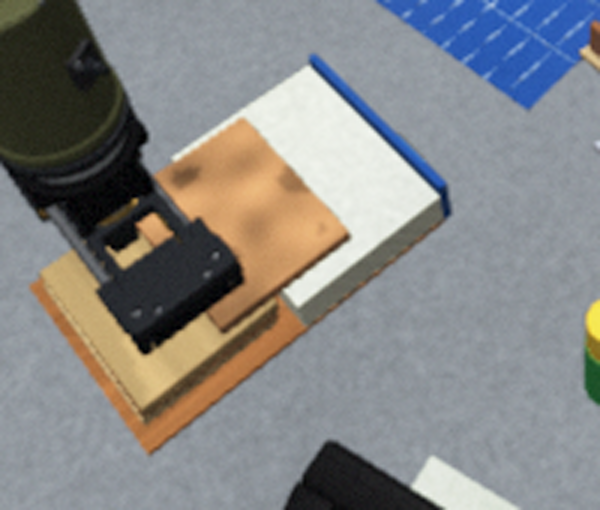

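The top board is sliding onto the deck squarely and the other boards haven't moved. I push the rest, easing in at the stop.

```bash
python3 -m jog '{"linear":[[0.2,0,0],[0.4,0,0],[0.6,0,0],[0.8,0,0],[1,0,0],[1.2,0,0],[1.32,0,0],[1.38,0,0],[1.4,0,0],[1.4,0,0]],"twist":[0,0,0,0,0,0,0,0,0,0],"jaw":[70,70,70,70,70,70,70,70,70,70]}'
```

```text
time_s: 4.58
position: [0.4804, -0.2821, 0.0445]
orientation: [0.739, 0.674, -0.0, -0.0]
ft_force: [-0.8, 0.8, 0.3]
gripper_width: 0.0704
grip_force: 0.0
```

```bash
python3 -m jog '{"linear":[[0.03,0,0],[0.05,0,0],[0.05,0,0]],"twist":[0,0,0],"jaw":[70,70,70]}'; python3 - <<'E'
from h import *
s=snapshot("scene");pic(s,"p3",(130,210,330,380),4)
E
```

```text
time_s: 4.95
position: [0.4807, -0.2798, 0.0446]
orientation: [0.739, 0.674, -0.0, 0.0]
ft_force: [0.2, -2.1, -0.1]
gripper_width: 0.0699
grip_force: 0.6
```

View pics/p3.png

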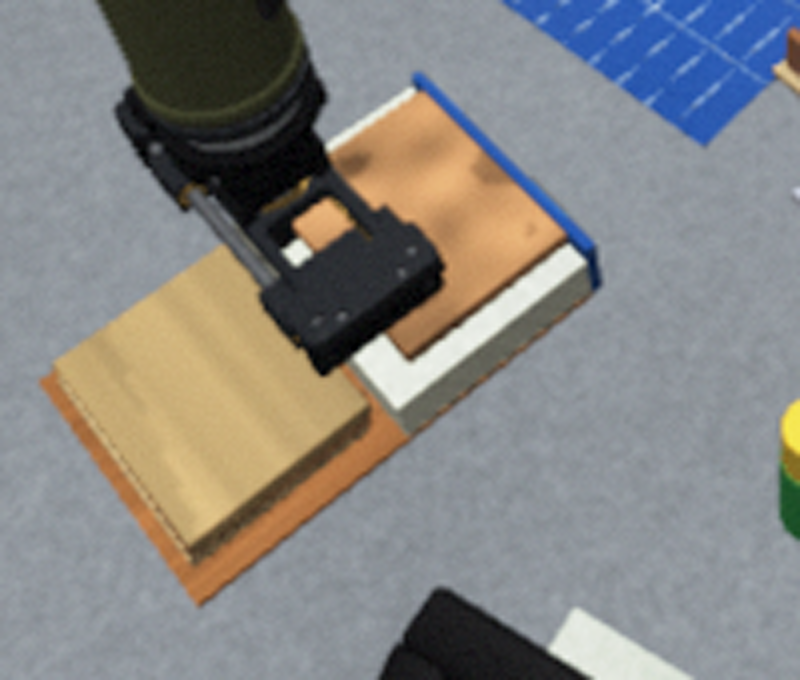

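The board now lies square on the deck, against the blue stop. I back off and go over the stay tab.

```bash
python3 -m jog '{"linear":[[-0.2,0,0],[-0.2,0,-1],[-0.2,0,-2],[-0.2,0,-3.1],[0.7,0.6,-3.1],[1.6,1.3,-3.1],[2.5,2,-3.1],[3.4,2.6,-3.1],[4.2,3.1,-3.1],[4.72,3.34,-3.1],[4.72,3.34,-3.1],[4.72,3.34,-3.1]],"twist":[0,0,0,0,-0.6,-0.6,-0.6,-0.6,-0.6,-0.6,-0.6,-0.6],"jaw":[70,60,50,40,40,40,40,40,40,40,40,40]}'; python3 - <<'E'
from h import *
p,m=tool();print(p.round(4),m.round(3))
print(rel([.669,-.060,.091]))
s=snapshot("scene");
o=at(s,320,200,0)
pic(s,"t1",(280,150,440,270),5)
a=snapshot("top")
f=a["frame"][:,:,:].astype(int);print([np.mean(np.argwhere((f[:,:,0]>150)&(f[:,:,1]<60)&(f[:,:,2]<60))[:, ::-1],0)])
E
```

```text
time_s: 6.5
position: [0.6681, -0.0614, 0.1992]
orientation: [0.735, 0.678, -0.001, 0.0]
ft_force: [0.0, -1.0, 0.3]
gripper_width: 0.0402
grip_force: 0.0
[ 0.6681 -0.0614  0.1992] [[ 0.082  0.997 -0.001]
 [ 0.997 -0.082 -0.001]
 [-0.001 -0.001 -1.   ]]
[0.03112665 0.01844696 2.16367253]
[array([104.87709497, 231.58100559])]
```

View pics/t1.png

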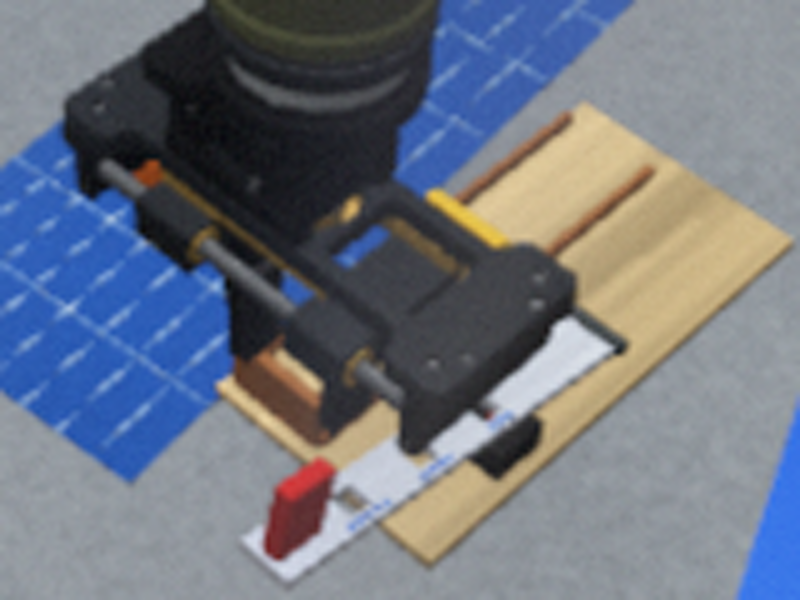

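```bash
python3 - <<'E'
from h import *
s=snapshot("scene")
c=lambda u,v:(280+u/5,150+v/5)
for z in(.115,.123,.13):print(z,at(s,*c(303,481),z).round(4))
print(at(s,*c(293,548),.080))
print("pred top centre",(proj(s,[.6707,-.056,.123])-[280,150])*5)
print("pred left fingertip/right",[(proj(s,p)-[280,150])*5 for p in([.648,-.063,.2],[.688,-.063,.2])])
E
```

```text
0.115 [ 0.6679 -0.0523  0.115 ]
0.123 [ 0.6711 -0.0566  0.123 ]
0.13 [ 0.674  -0.0605  0.13  ]
[ 0.67303987 -0.06343764  0.08      ]
pred top centre [303.16552895 479.48950739]
pred left fingertip/right [array([255.43008271, 350.89670056]), array([332.76463918, 404.02072983])]
```

The tab stands clear below the open fingers, with its top at (303,481) in the crop, which matches the model to 1–2 mm. I descend and grip.

```bash
python3 -m jog '{"linear":[[0.03,0.05,0.8],[0.03,0.05,1.6],[0.03,0.05,2.16],[0.03,0.05,2.16],[0.03,0.05,2.16],[0.03,0.05,2.16],[0.03,0.05,2.16],[0.03,0.05,2.16],[0.03,0.05,2.16],[0.03,0.05,2.16]],"twist":[0,0,0,0,0,0,0,0,0,0],"jaw":[40,40,40,40,5,5,5,5,5,5]}' 15
```

```text
time_s: 7.9
position: [0.6689, -0.0585, 0.0918]
orientation: [0.735, 0.678, -0.002, -0.001]
ft_force: [-6.0, 0.1, 3.7]
gripper_width: 0.0122
grip_force: 15.0
```

```bash
python3 -m jog '{"linear":[[0.05,-0.02,-0.13],[0.09,-0.02,-0.26],[0.2,-0.02,-0.26],[0.3,-0.02,-0.26],[0.4,-0.02,-0.26],[0.47,-0.02,-0.26],[0.52,-0.02,-0.26],[0.52,-0.02,-0.26],[0.45,-0.02,-0.08],[0.39,-0.02,0.09],[0.36,-0.02,0.2],[0.36,-0.02,0.2]],"twist":[0,0,0,0,0,0,0,0,0,0,0,0],"jaw":[5,5,5,5,5,5,5,5,5,5,5,5]}'; python3 -m jog '{"linear":[[-0.03,0,0.11],[-0.03,0,0.11],[-0.03,0,0.11]],"twist":[0,0,0],"jaw":[5,5,5]}'; python3 - <<'E'
from h import *
s=snapshot("scene");pic(s,"t2",(300,150,420,240),5)
E
```

```text
time_s: 9.4
position: [0.6705, -0.0398, 0.0814]
orientation: [0.735, 0.678, -0.001, -0.001]
ft_force: [-5.4, 0.6, 0.1]
gripper_width: 0.0121
grip_force: 15.0
time_s: 9.78
position: [0.6707, -0.0405, 0.0786]
orientation: [0.735, 0.678, -0.0, -0.001]
ft_force: [-9.9, 0.6, 11.1]
gripper_width: 0.0121
grip_force: 15.0
```

View pics/t2.png

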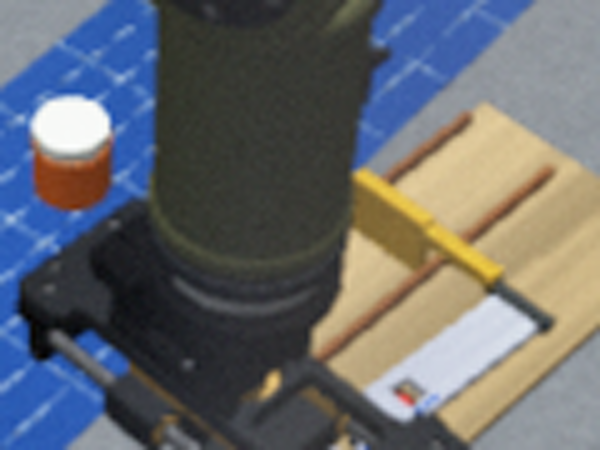

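```bash
python3 - <<'E'
from h import *
s=snapshot("scene");pic(s,"t3",(362,195,412,233),12)
q=(.5876,.0347,-.079);c,sn=np.cos(q[2]),np.sin(q[2])
w=lambda p:[q[0]+c*p[0]-sn*p[1],q[1]+sn*p[0]+c*p[1],p[2]]
print("peg top",(proj(s,w((.09,.06,.044)))-[362,195])*12)
f=lambda x,y,z:((proj(s,w((x,y,z)))-[362,195])*12).round(0)
print("hole corners ideal tilt .13",[f(x,.06+dy,.0485+.003-.13*dy) for x in(.083,.097) for dy in(-.007,.007)])
print("cheek top inner edge ideal",f(.026,.148,.05),f(-.026,.148,.05),"bar end",f(.075,.154,.036),f(.105,.154,.036))
E
```

```text
peg top [220.08234021 421.50837343]
hole corners ideal tilt .13 [array([176., 396.]), array([220., 363.]), array([229., 436.]), array([272., 403.])]
cheek top inner edge ideal [262.   8.] [  83. -118.] bar end [446. 159.] [557. 237.]
```

View pics/t3.png

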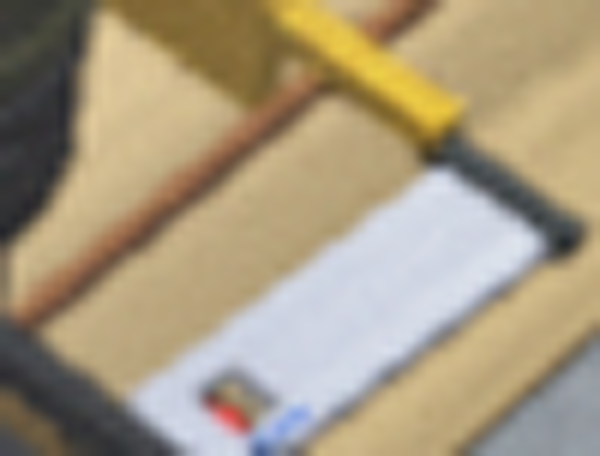

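The peg's red shows only in the -y (lower-left) part of the hole, at (230,415) against a hole centre of (238,401). The hole is therefore about 3 mm too far out. I lift a little, move back 3 mm and lower.

```bash
python3 -m jog '{"linear":[[0.02,-0.02,-0.08],[-0.04,-0.02,-0.08],[-0.04,-0.02,-0.08],[-0.06,-0.02,0],[-0.08,-0.02,0.05],[-0.08,-0.02,0.05]],"twist":[0,0,0,0,0,0],"jaw":[5,5,5,5,5,5]}';  python3 - <<'E'
from h import *
s=snapshot("scene");pic(s,"t4",(362,195,412,233),12)
E
```

```text
time_s: 10.62
position: [0.6705, -0.0412, 0.0771]
orientation: [0.734, 0.679, 0.002, -0.001]
ft_force: [-10.2, 5.8, 14.6]
gripper_width: 0.0117
grip_force: 15.0
```

View pics/t4.png

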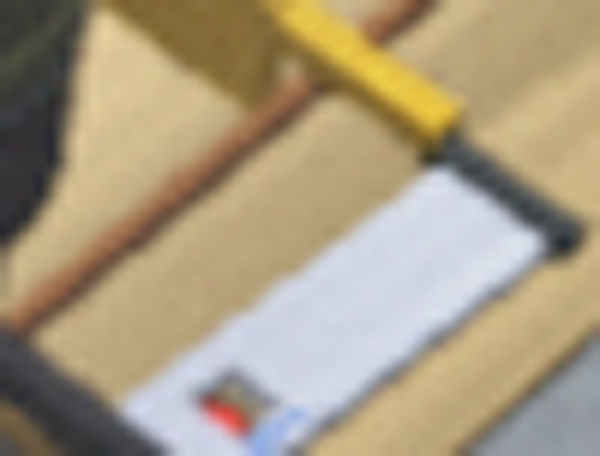

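```bash
python3 -m jog '{"linear":[[0.06,0,-0.22],[0.06,0,-0.22],[0,0,-0.22],[-0.03,0,-0.22],[-0.03,0,-0.22],[-0.06,0,-0.12],[-0.08,0,-0.03],[-0.08,0,0.0],[-0.08,0,0.0]],"twist":[0,0,0,0,0,0,0,0,0],"jaw":[5,5,5,5,5,5,5,5,5]}';  python3 - <<'E'
from h import *
s=snapshot("scene");pic(s,"t5",(362,195,412,233),12)
E
```

```text
time_s: 11.8
position: [0.6696, -0.0492, 0.0734]
orientation: [0.735, 0.678, 0.0, -0.0]
ft_force: [-3.3, 3.3, -0.9]
gripper_width: 0.012
grip_force: 15.0
```

View pics/t5.png

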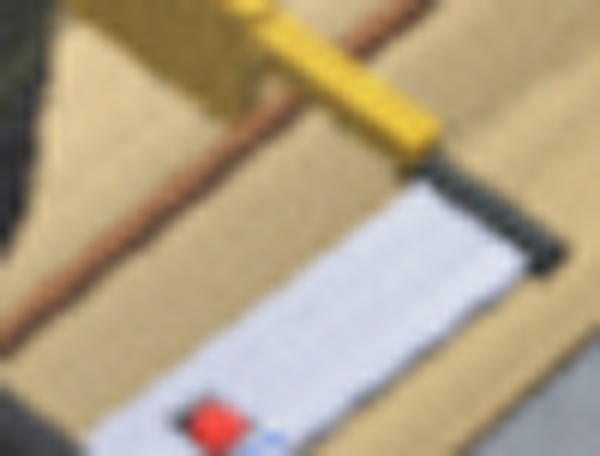

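The peg now stands fully in the hole, with its disc at (217,425). I lower along the arc.

```bash
python3 -m jog '{"linear":[[-0.02,0,0.1],[-0.03,0,0.2],[-0.05,0,0.3],[-0.07,0,0.4],[-0.08,0,0.48],[-0.08,0,0.48]],"twist":[0,0,0,0,0,0],"jaw":[5,5,5,5,5,5]}';  python3 -m jog '{"linear":[[0,0,0],[0,0,0],[0,0,0],[0,0,0]],"twist":[0,0,0,0],"jaw":[30,30,30,30]}'; python3 -m jog '{"linear":[[0,0,-1],[0,0,-2],[0,0,-3],[-1,0,-3],[-1,0,-3]],"twist":[0,0,0,0,0],"jaw":[50,60,60,60,60]}'; python3 - <<'E'
from h import *
s=snapshot("scene");pic(s,"t6",(300,150,420,240),6)
q=(.5876,.0347,-.079);c,sn=np.cos(q[2]),np.sin(q[2])
w=lambda p:[q[0]+c*p[0]-sn*p[1],q[1]+sn*p[0]+c*p[1],p[2]]
f=lambda x,y,z:((proj(s,w((x,y,z)))-[300,150])*6).round(0)
print("tab top",f(.09,-.076,.08),"bar end corners",f(.075,-.093,.036),f(.105,-.093,.036))
E
```

```text
time_s: 12.6
position: [0.6693, -0.0534, 0.0493]
orientation: [0.735, 0.678, 0.0, -0.0]
ft_force: [-3.8, 3.0, -1.6]
gripper_width: 0.0117
grip_force: 15.0
time_s: 13.1
position: [0.6698, -0.0542, 0.0498]
orientation: [0.735, 0.678, 0.0, 0.001]
ft_force: [-0.3, -0.3, 0.5]
gripper_width: 0.0293
grip_force: 0.0
time_s: 13.72
position: [0.6651, -0.1106, 0.2]
orientation: [0.738, 0.675, -0.001, 0.002]
ft_force: [-0.2, -0.3, -0.8]
gripper_width: 0.0595
grip_force: 0.0
tab top [254. 629.] bar end corners [191. 694.] [247. 743.]
```

View pics/t6.png

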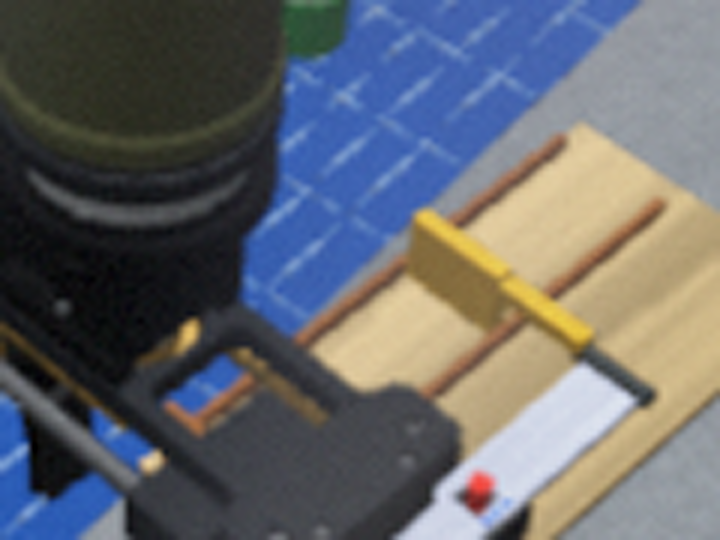

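The red peg (480,490) now sticks up through the bar and the grip height matched a level arm (TCP 0.049), so the 3-dot hole is seated. Next, a fresh look at the pots.

```bash
cat >> h.py <<'E'
def pots():
    a=snapshot("top");f=a["frame"];m=(f.min(2)>150)&(f.max(2)-f.min(2)<45)
    n,_,st,ce=cv2.connectedComponentsWithStats(m.astype(np.uint8))
    o=[]
    for i in range(1,n):
        if 60<st[i,4]<400 and max(st[i,2:4])<24:
            p=at(a,*ce[i],.048)
            if .3<p[0]<.75 and -.2<p[1]<.6:o.append((ce[i].round(1),st[i,4],p.round(4)))
    return a,o
E
python3 - <<'E'
from h import *
a,o=pots();print(o);pic(a,"u1",(170,120,400,290),3.4)
print("tub",at(a,180+57/4,135+275/4,.09),tool()[0])
E
```

```text
[(array([300.4, 223.2]), np.int32(129), array([0.4349, 0.1182, 0.048 ])), (array([249.5, 226. ]), np.int32(129), array([0.4293, 0.2874, 0.048 ])), (array([220.8, 230. ]), np.int32(130), array([0.4178, 0.3826, 0.048 ]))]
tub [0.50177582 0.4587359  0.09      ] [ 0.66505955 -0.10458603  0.1991502 ]
```

View pics/u1.png

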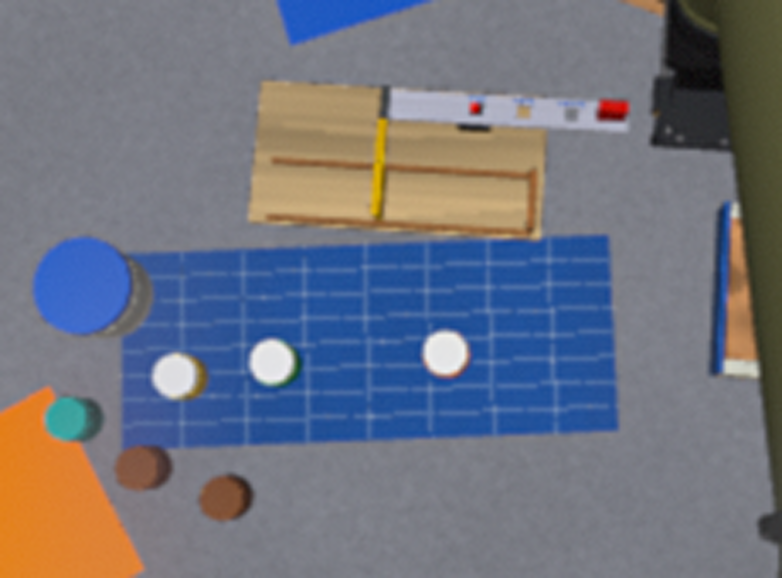

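```bash
python3 - <<'E'
from h import *
print(rel([.4349,.1182,.12]).round(2),tool()[1].round(3)[:2,:2])
E
```

```text
[ 4.06 -4.95  1.58] [[ 0.083  0.997]
 [ 0.997 -0.083]]
```

```bash
python3 -m jog '{"linear":[[0.7,-0.8,0],[1.4,-1.7,0],[2.1,-2.6,0],[2.8,-3.4,0],[3.5,-4.3,0.5],[4.06,-4.95,1],[4.06,-4.95,1.58],[4.06,-4.95,1.58],[4.06,-4.95,1.58]],"twist":[0,0,0,0,0,0,0,0,0],"jaw":[62,62,62,62,62,62,62,62,62]}'; python3 - <<'E'
from h import *
a,o=pots();print([x[2] for x in o])
print(rel([.4349,.1182,.018]).round(3),tool()[1].round(3)[:2,:2])
E
```

```text
time_s: 14.95
position: [0.4356, 0.1192, 0.1213]
orientation: [0.735, 0.678, 0.0, 0.0]
ft_force: [0.2, 0.2, 0.5]
gripper_width: 0.0619
grip_force: 0.0
[array([0.4291, 0.2876, 0.048 ]), array([0.4177, 0.3825, 0.048 ])]
[-0.019 -0.023  2.071] [[ 0.081  0.997]
 [ 0.997 -0.081]]
```

Descend, grip at 20 N and lift.

```bash
python3 -m jog '{"linear":[[-0.02,-0.02,0.8],[-0.02,-0.02,1.6],[-0.02,-0.02,2.06],[-0.02,-0.02,2.06],[-0.02,-0.02,2.06],[-0.02,-0.02,2.06],[-0.02,-0.02,2.06],[-0.02,-0.02,2.06],[-0.02,-0.02,2.06],[-0.02,-0.02,1],[-0.02,-0.02,0],[-0.02,-0.02,0]],"twist":[0,0,0,0,0,0,0,0,0,0,0,0],"jaw":[62,62,62,62,40,40,40,40,40,40,40,40]}' 20; python3 - <<'E'
from h import *
print(rel([.5896,.0596,.12]).round(3),rel([.5896,.0596,.028]).round(3))
E
```

```text
time_s: 16.5
position: [0.437, 0.1184, 0.1243]
orientation: [0.735, 0.678, 0.003, 0.003]
ft_force: [-0.7, -0.9, -1.3]
gripper_width: 0.0437
grip_force: 20.0
[-0.926  3.135  0.112] [-0.926  3.119  1.952]
```

```bash
python3 -m jog '{"linear":[[-0.3,0.8,0],[-0.6,1.6,0],[-0.9,2.4,0],[-0.92,3.13,0],[-0.92,3.13,0],[-0.92,3.13,0],[-0.92,3.13,0]],"twist":[0,0,0,0,0,0,0],"jaw":[40,40,40,40,40,40,40]}'; python3 - <<'E'
from h import *
print(rel([.5896,.0596,.028]).round(3)); s=snapshot("scene");pic(s,"v1",(260,110,440,250),4)
E
```

```text
time_s: 17.38
position: [0.585, 0.0598, 0.1201]
orientation: [0.735, 0.678, -0.001, -0.0]
ft_force: [0.0, 0.2, -0.7]
gripper_width: 0.0435
grip_force: 20.0
[0.005 0.095 1.842]
```

View pics/v1.png

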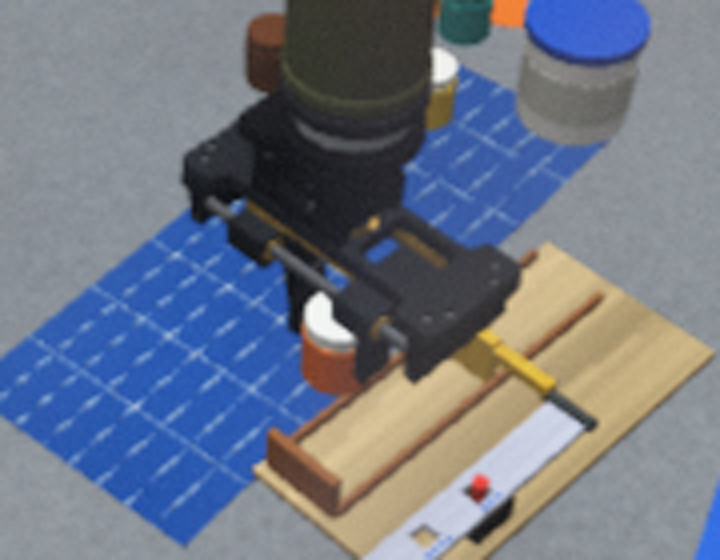

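I've now viewed 16 pictures, two over the limit of 14. From here I won't view any more and will measure with image code only. The pot hangs upright over the wall end of the bay, so I lower it.

```bash
python3 -m jog '{"linear":[[0,0.09,0],[0,0.09,0.8],[0,0.09,1.5],[0,0.09,1.75],[0,0.09,1.84],[0,0.09,1.86],[0,0.09,1.86]],"twist":[0,0,0,0,0,0,0],"jaw":[40,40,40,40,40,40,40]}'
```

```text
time_s: 18.3
position: [0.5917, 0.0591, 0.0288]
orientation: [0.735, 0.678, 0.001, 0.001]
ft_force: [-0.2, 0.3, -1.4]
gripper_width: 0.0433
grip_force: 20.0
```

```bash
python3 -m jog '{"linear":[[0,-0.02,0.03],[0,-0.02,0.05],[0,-0.02,0.05]],"twist":[0,0,0],"jaw":[40,40,40]}';  python3 -m jog '{"linear":[[0,0,0],[0,0,0],[0,0,0],[0,0,-1],[0,0,-2],[0,0,-2]],"twist":[0,0,0,0,0,0],"jaw":[54,54,54,58,62,62]}'; python3 - <<'E'
from h import *
print(rel([.4292,.2875,.12]).round(3))
E
```

```text
time_s: 18.68
position: [0.5902, 0.0591, 0.0265]
orientation: [0.735, 0.678, 0.0, 0.001]
ft_force: [-2.1, -1.1, 6.5]
gripper_width: 0.0436
grip_force: 20.0
time_s: 19.42
position: [0.5928, 0.0599, 0.1295]
orientation: [0.735, 0.678, 0.003, 0.003]
ft_force: [0.0, -0.4, 0.3]
gripper_width: 0.0615
grip_force: 0.0
[ 4.275 -3.629  0.164]
```

```bash
python3 -m jog '{"linear":[[0.8,-0.7,0],[1.6,-1.4,0],[2.4,-2.1,0],[3.2,-2.8,0],[4.28,-3.58,0],[4.28,-3.58,0],[4.28,-3.58,0],[4.28,-3.58,0]],"twist":[0,0,0,0,0,0,0,0],"jaw":[62,62,62,62,62,62,62,62]}'; python3 - <<'E'
from h import *
a,o=pots();print([x[2] for x in o])
print(rel([.4292,.2875,.018]).round(3))
E
```

```text
time_s: 20.42
position: [0.4294, 0.285, 0.1244]
orientation: [0.736, 0.677, -0.001, 0.0]
ft_force: [0.7, -0.2, -0.2]
gripper_width: 0.0619
grip_force: 0.0
[array([0.5927, 0.059 , 0.048 ])]
[ 0.05  -0.009  2.13 ]
```

```bash
python3 -m jog '{"linear":[[0.05,0,0.8],[0.05,0,1.6],[0.05,0,2.11],[0.05,0,2.11],[0.05,0,2.11],[0.05,0,2.11],[0.05,0,2.11],[0.05,0,2.11],[0.05,0,2.11],[0.05,0,1],[0.05,0,0],[0.05,0,0],[0.05,0,0]],"twist":[0,0,0,0,0,0,0,0,0,0,0,0,0],"jaw":[62,62,62,62,40,40,40,40,40,40,40,40,40]}'; python3 - <<'E'
from h import *
print(rel([.5934,.1090,.12]).round(3))
E
```

```text
time_s: 22.1
position: [0.4284, 0.2886, 0.1244]
orientation: [0.735, 0.678, -0.0, 0.0]
ft_force: [-0.2, 0.5, -1.6]
gripper_width: 0.0432
grip_force: 20.0
[-3.314  3.579  0.091]
```

```bash
python3 -m jog '{"linear":[[-0.7,0.7,0],[-1.4,1.4,0],[-2.1,2.2,0],[-2.8,2.9,0],[-3.31,3.58,0],[-3.31,3.58,0],[-3.31,3.58,0],[-3.31,3.58,0]],"twist":[0,0,0,0,0,0,0,0],"jaw":[40,40,40,40,40,40,40,40]}'; python3 - <<'E'
from h import *
print(rel([.5934,.1090,.027]).round(3))
E
```

```text
time_s: 23.1
position: [0.5924, 0.1114, 0.1243]
orientation: [0.734, 0.679, -0.001, -0.001]
ft_force: [0.1, 0.6, -0.9]
gripper_width: 0.0434
grip_force: 20.0
[-0.047  0.026  1.946]
```

```bash
python3 -m jog '{"linear":[[-0.04,0.02,0],[-0.04,0.02,0.8],[-0.04,0.02,1.5],[-0.04,0.02,1.8],[-0.04,0.02,1.91],[-0.04,0.02,1.94],[-0.04,0.02,1.94],[-0.04,0.02,1.94]],"twist":[0,0,0,0,0,0,0,0],"jaw":[40,40,40,40,40,40,40,40]}'
```

```text
time_s: 24.1
position: [0.5953, 0.1079, 0.029]
orientation: [0.735, 0.678, 0.001, 0.001]
ft_force: [0.1, -0.0, -0.6]
gripper_width: 0.0438
grip_force: 20.0
```

```bash
python3 -m jog '{"linear":[[0,-0.03,0.03],[0,-0.03,0.05],[0,-0.03,0.05]],"twist":[0,0,0],"jaw":[40,40,40]}'
```

```text
time_s: 24.48
position: [0.5951, 0.1079, 0.0286]
orientation: [0.735, 0.678, 0.001, 0.002]
ft_force: [-1.7, -1.2, 12.5]
gripper_width: 0.0436
grip_force: 20.0
```

```bash
python3 -m jog '{"linear":[[0,0,-0.03],[0,0,-0.03],[0,0,-0.03],[0,0,-1],[0,0,-2],[0,0,-2]],"twist":[0,0,0,0,0,0],"jaw":[54,54,54,58,62,62]}'; python3 - <<'E'
from h import *
print(rel([.4178,.3826,.15]).round(3))
E
```

```text
time_s: 25.22
position: [0.5959, 0.109, 0.1298]
orientation: [0.735, 0.678, 0.003, 0.002]
ft_force: [0.5, 0.1, -1.3]
gripper_width: 0.0612
grip_force: 0.0
[ 5.168 -3.988 -0.427]
```

```bash
python3 -m jog '{"linear":[[0.8,-0.7,0],[1.6,-1.4,-0.2],[2.5,-2,-0.4],[3.4,-2.7,-0.4],[4.3,-3.4,-0.4],[5.17,-3.96,-0.4],[5.17,-3.96,-0.4],[5.17,-3.96,-0.4],[5.17,-3.96,-0.4]],"twist":[0,0,8,16,24,30,30,30,30],"jaw":[62,62,62,62,62,62,62,62,62]}'; python3 - <<'E'
from h import *
a,o=pots();print([x[2] for x in o])
s=snapshot("scene");f=s["frame"];c=proj(s,[.4178,.3826,.048]);print(c)
m=((f.min(2)>150)&(f.max(2)-f.min(2)<45)).astype(np.uint8);n,_,st,ce=cv2.connectedComponentsWithStats(m)
print([(ce[i].round(1),st[i,4]) for i in range(1,n) if st[i,4]>20 and abs(ce[i]-c).max()<40])
print(rel([.4178,.3826,.018]).round(3))
E
```

```text
time_s: 26.35
position: [0.4176, 0.3798, 0.1448]
orientation: [0.886, 0.464, -0.001, 0.0]
ft_force: [0.3, 0.0, 0.6]
gripper_width: 0.0617
grip_force: 0.0
[array([0.5978, 0.1066, 0.048 ]), array([0.5929, 0.0589, 0.048 ]), array([0.4168, 0.3802, 0.048 ])]
[367.24892468 125.79757984]
[(array([367.2, 125.8]), np.int32(107))]
[ 0.045 -0.027  2.543]
```

```bash
python3 -m jog '{"linear":[[0.045,-0.02,0.9],[0.045,-0.02,1.8],[0.045,-0.02,2.53],[0.045,-0.02,2.53],[0.045,-0.02,2.53],[0.045,-0.02,2.53],[0.045,-0.02,2.53],[0.045,-0.02,2.53],[0.045,-0.02,2.53],[0.045,-0.02,1.2],[0.045,-0.02,0],[0.045,-0.02,0],[0.045,-0.02,0]],"twist":[0,0,0,0,0,0,0,0,0,0,0,0,0],"jaw":[62,62,62,62,40,40,40,40,40,40,40,40,40]}'; python3 - <<'E'
from h import *
print(rel([.5973,.158,.14]).round(3))
E
```

```text
time_s: 28.08
position: [0.417, 0.3834, 0.1451]
orientation: [0.886, 0.465, -0.0, 0.0]
ft_force: [0.1, -0.9, -1.5]
gripper_width: 0.0432
grip_force: 20.0
[-1.659  5.529  0.108]
```

```bash
python3 -m jog '{"linear":[[-0.3,1.1,0],[-0.6,2.2,0],[-0.9,3.3,0],[-1.2,4.4,0],[-1.66,5.53,0],[-1.66,5.53,0],[-1.66,5.53,0],[-1.66,5.53,0],[-1.66,5.53,0]],"twist":[0,-8,-16,-24,-30,-30,-30,-30,-30],"jaw":[40,40,40,40,40,40,40,40,40]}'; python3 - <<'E'
from h import *
print(rel([.5960,.156,.028]).round(3),tool()[1][:2,:2].round(3))
E
```

```text
time_s: 29.2
position: [0.5966, 0.1601, 0.1453]
orientation: [0.734, 0.679, -0.0, -0.0]
ft_force: [0.2, 0.3, -0.2]
gripper_width: 0.0435
grip_force: 20.0
[-0.082 -0.004  2.347] [[ 0.078  0.997]
 [ 0.997 -0.078]]
```

```bash
python3 -m jog '{"linear":[[-0.06,0,0],[-0.06,0,0.8],[-0.06,0,1.0],[-0.06,0,1.0],[-0.06,0,1.0]],"twist":[0,0,0,0,0],"jaw":[40,40,40,40,40]}'; python3 -m jog '{"linear":[[0,0,0]],"twist":[0],"jaw":[40]}'|grep pos; python3 -m jog '{"linear":[[0,0,0]],"twist":[0],"jaw":[40]}'|grep pos;python3 - <<'E'
from h import *
a,o=pots();print([x[2] for x in o])
# yellow cheek top in top view: pixels in neighbourhood
f=a["frame"].astype(int);m=(f[:,:,0]>170)&(f[:,:,1]>130)&(f[:,:,2]<60)
q=(.5876,.0347,-.079);c,sn=np.cos(q[2]),np.sin(q[2])
P=np.array([at(a,u,v,.05) for v,u in np.argwhere(m)]);P=P[(P[:,0]>.5)&(P[:,0]<.68)&(abs(P[:,1]-.18)<.05)]
X=P[:,:2]-q[:2];Y=-sn*X[:,0]+c*X[:,1];print(len(P),"cheek mid y",np.mean(Y))
E
```

```text
time_s: 29.82
position: [0.598, 0.1561, 0.0969]
orientation: [0.735, 0.678, 0.001, 0.0]
ft_force: [-0.1, -0.2, -0.2]
gripper_width: 0.0435
grip_force: 20.0
position: [0.598, 0.1559, 0.0968]
position: [0.5976, 0.1557, 0.0963]
[]
0 cheek mid y nan
  return _methods._mean(a, axis=axis, dtype=dtype,
  ret = ret.dtype.type(ret / rcount)
```

Position is (0.598, 0.156), as wanted. I lower gently.

```bash
python3 -m jog '{"linear":[[0,-0.02,0.6],[0,-0.02,1.1],[0,-0.02,1.3],[0,-0.02,1.35],[0,-0.02,1.38],[0,-0.02,1.38]],"twist":[0,0,0,0,0,0],"jaw":[40,40,40,40,40,40]}'
```

```text
time_s: 30.88
position: [0.5966, 0.1559, 0.0285]
orientation: [0.735, 0.678, 0.0, 0.0]
ft_force: [-4.0, -0.7, 4.8]
gripper_width: 0.0434
grip_force: 20.1
```

```bash
python3 -m jog '{"linear":[[0,0,0],[0,0,0],[0,0,0],[0,0,-1],[0,0,-2],[0,0,-3],[-1,0,-3.5],[-2,0,-3.5],[-3,-1,-3.5],[-4,-1,-3.5],[-5,-1,-3.5],[-6,-1,-3.5],[-7,-1,-3.5],[-7,-1,-3.5]],"twist":[0,0,0,0,0,0,0,0,0,0,0,0,0,0],"jaw":[54,54,54,58,62,62,62,62,62,62,62,62,62,62]}'; python3 - <<'E'
from h import *
import pickle
a,o=pots();s=snapshot("scene");pickle.dump((a,s),open("s1.pkl","wb"))
q=(.5876,.0347,-.079);c,sn=np.cos(q[2]),np.sin(q[2])
rk=lambda P:np.array([c*(P[0]-q[0])+sn*(P[1]-q[1]),-sn*(P[0]-q[0])+c*(P[1]-q[1])]).round(4)
print("pots rack",[(rk(at(a,*x[0],.056)),x[1]) for x in o])
def blob(img,cond,z,lo,hi):
    f=img["frame"].astype(int);P=np.array([rk(at(img,u,v,z)) for v,u in np.argwhere(cond(f))])
    return P[((P>lo)&(P<hi)).all(1)]
red=lambda f:(f[:,:,0]>150)&(f[:,:,1]<70)&(f[:,:,2]<70)
yel=lambda f:(f[:,:,0]>150)&(f[:,:,1]>110)&(f[:,:,2]<70)
for nm,im in(("top",a),("scene",s)):
    print(nm,"peg",(lambda P:(len(P),P.mean(0)))(blob(im,red,.044,[.06,.03],[.12,.09])))
    for z in(.08,):print("tab",(lambda P:(len(P),P.mean(0),P.min(0),P.max(0)))(blob(im,red,z,[.03,-.13],[.15,-.03])))
    print("cheek",(lambda P:(len(P),P.mean(0),P.min(0),P.max(0)))(blob(im,yel,.05,[-.03,.1],[.08,.2])))
# where a level tab / tilted tab would be seen
d=lambda p:[q[0]+c*p[0]-sn*p[1],q[1]+sn*p[0]+c*p[1],p[2]]
print("robot",tool()[0])
E
```

```text
time_s: 32.62
position: [0.5168, -0.1948, 0.201]
orientation: [0.738, 0.675, -0.001, 0.0]
ft_force: [0.6, 0.2, 0.5]
gripper_width: 0.0621
grip_force: 0.0
pots rack [(array([0.0006, 0.1186]), np.int32(120)), (array([0.0026, 0.0717]), np.int32(127)), (array([0.0019, 0.0243]), np.int32(125))]
top peg (3, array([0.0884, 0.0572]))
tab (24, array([ 0.0873375, -0.08055  ]), array([ 0.0833, -0.0923]), array([ 0.0914, -0.0688]))
cheek (84, array([0.0219869 , 0.14900357]), array([-0.0264,  0.1217]), array([0.069 , 0.1554]))
scene peg (2, array([0.09225, 0.0542 ]))
tab (24, array([ 0.08991667, -0.0829    ]), array([ 0.086 , -0.0928]), array([ 0.0937, -0.0704]))
cheek (13, array([0.06322308, 0.14295385]), array([0.0494, 0.1402]), array([0.074 , 0.1471]))
robot [ 0.51814391 -0.18913599  0.20138261]
```

```bash
python3 - <<'E'
from h import *
print(order.finish_job())
E
```

```text
the job is handed in; nothing more can be done
None
```

The job is handed in: the 3-dot hole is down over the peg, the orange, green and yellow pots stand in the rack, and the top board lies square on the deck against the blue stop; but I viewed 16 pictures where 14 were allowed, so the final check was by image measurement rather than by eye.

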